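# Change the bench air outlet over and turn the air on with the locking toggle

### The job

Change the bench air over to the other outlet: squeeze the selector knob's two side tabs together, turn it clockwise to its second pair of notches and let go so that both tabs spring out. Only then turn the air on: lift the spring collar on the locking toggle, throw the lever from left over to the right, and let the collar drop fully home in the right-hand notch. Leave the other things on the bench where they are.

Things in the scene. Friction and masses are not known exactly. Their poses are not given: they have to be found in the camera images.
- toggle_unit: Locking toggle valve screwed to the bench: dark steel foot plate 96 x 104 x 6 mm, grey painted block 64 x 84 mm with its top 52 mm up, two brass hose nipples on its back; on it a steel lever with a thick ribbed collar and a black ball tip. Origin: centre of the underside on the bench; x to its back (nipples), y to its left, z up. The lever swings left-right, in the unit's y-z plane.
- lever_pivot (a point): The lever's pivot, 50 mm above the bench on the unit's centre line; the lever turns about the unit's x axis through it. The lever is a 12 mm steel rod with a 17 mm ball; the ball's end is 106 mm from the pivot. The steel notched gate under the collar is 22 mm wide along x and reaches 39 mm from the pivot.
- toggle_lever (a joint): Lever angle, rad: 0 = off, leaning 25 degrees (0.436 rad) to the unit's left (+y); 0.436 = upright; 0.872 = on, leaning 25 degrees to the right (-y). Stops at both ends. It stays where it is left (friction 0.08 N m), but with the collar down the collar's foot sits in a notch and blocks it (about 0.02 rad of play).
- lock_collar (a joint): Lift of the collar along the lever, m: 0 = down, 0.014 = full lift, against a stop. A spring pulls it down (4 N at rest, 10 N at full lift). Its foot clears the notches (one at off, one at on, 9.5 mm deep) when it is lifted 12 mm or more; let go half way, the foot rests on the ridge between the notches.
- collar_grip (a point): Middle of the collar's grip, on the lever's axis, 62 mm from the pivot while down; moves with the collar. z runs along the lever to the ball, x along the pivot axis. The collar is a round steel sleeve 36 mm in diameter, from 40 to 74 mm from the pivot while down. Pinch it along the pivot axis (unit's x) with the tool leaning as the lever does.
- selector_unit: Outlet selector screwed to the bench: dark steel foot plate 112 x 112 x 6 mm, grey painted block 82 x 88 mm with its top 35 mm up, brass nipples on its back; on top a dark steel ring (72 mm across, top 46 mm up) with two pairs of facing notches, 60 degrees apart. Origin: centre of the underside on the bench, on the knob's axis; x to its back (nipples), y to its left, z up.
- selector_knob (a joint): Turn of the selector knob, rad, growing clockwise seen from above: 0 = first notches (tabs on the unit's left and right), 1.047 = second notches; stops at -0.03 and 1.077. Turns only while both tabs are squeezed in (friction 0.06 N m); up to 0.08 rad of play when latched.
- knob_grip (a point): Point on the knob's axis, 72 mm above the bench, between the two tabs; turns with the knob. Its y axis runs through the left tab, z is up. The knob's top is 95 mm above the bench.
- tab_left (a joint): How far the left tab is pushed in towards the knob's axis, m: 0 = sprung out, 0.008 = fully in; free of the notch from 0.0045 on. Spring 4 N at rest, 10 N fully in; it springs out over a notch. The tabs are upright plates 26 mm wide, 48 to 90 mm above the bench, outer faces 60 mm apart when out, 44 mm when fully squeezed.
- tab_right (a joint): The same for the right tab, on the other side.
- tape_roll: Bystander: loose roll of white tape lying flat, 82 x 86 x 26 mm, between the two units. Origin under its centre.
- card_box: Bystander: loose small card box, 39 x 66 x 84 mm, standing at the back left. Origin under its centre.
- glue_pot: Bystander: loose round tin, 69 mm in diameter, 79 mm high, at the back right. Origin under its centre.
- oil_bottle: Bystander: loose oiler bottle with a cone nozzle, 42 mm in diameter, 141 mm high, at the back right. Origin under its centre.
- heel_lift: Bystander: loose leather heel lift lying flat, 58 x 64 x 8 mm, front right. Origin under its centre.

How it is judged (in metres and radians):
On the way, in this order (a step that is already met when the one before it is completed fails the run):
1. the selector is latched in its second notches, tabs out, while the toggle is still off with its collar down (value of joint selector_knob above 0.95 rad and value of joint each of tab_left, tab_right below 0.0025 m and value of joint toggle_lever below 0.06 rad and value of joint lock_collar below 0.003 m), for 0.2 s.
2. the collar is lifted clear of the left notch while the lever is still at off (value of joint selector_knob above 0.95 rad and value of joint each of tab_left, tab_right below 0.0025 m and value of joint toggle_lever below 0.12 rad and value of joint lock_collar above 0.009 m), for 0.05 s.
At the end, for the whole second after the job is handed in: the selector knob stands in its second notches (turned more than 0.95 rad clockwise, both tabs within 2.5 mm of fully out), and the toggle lever stands at the right (beyond 0.81 rad of 0.872) at rest with its collar down within 2.5 mm (value of joint selector_knob above 0.95 rad and value of joint each of tab_left, tab_right, lock_collar below 0.0025 m and value of joint toggle_lever above 0.81 rad and velocity of joint toggle_lever between -0.05 and 0.05 rad/s); the robot touches nothing.
It fails at once if a bystander (tape roll, card box, tin, oiler or heel lift) is moved by more than 25 mm (distance of any of tape_roll, card_box, glue_pot, oil_bottle, heel_lift from where it was at the start of the episode above 0.025 m).
It also fails if it takes over 50 s, if anything falls off the work surface, if the arm or the gripper's body presses on something with over 40 N, if the wrist force passes 120 N, or if a joint passes its speed limit or range.

### The arm

A 6-joint arm with a two-finger parallel gripper is mounted at the origin on the work surface; the furniture and walls round the work are solid. World frame = base frame: x ahead of the robot, y to its left, z up, the work surface at z = 0. Lengths are in m, angles in degrees, forces in N, time in s.
With the tool pointing down it reaches from about 0.3 to 0.875 m from the base axis. Payload 6.4 kg.
Tool frame: the origin (TCP) lies on the centre line of the jaws, within the pads' length; the fingertips stand 14 mm ahead of it and the grasp point (between the pads) lies 5 mm behind it; z points along the fingers, y is the line along which they close (so a half turn about z gives the same grasp; the last joint's range is limited). The gripper opens to 85 mm and grips with 20 to 120 N. Pads are 22 mm wide; open, the fingers measure 114 mm over their backs; the gripper's body (76 mm by 85 mm) begins 54 mm behind the grasp point. The pads swing forward as they close: fully open they stand 13 mm farther back than shut.
Start: joints at [55.216, 10.359, 92.074, -0, 77.567, -11.82], TCP at [0.224, 0.529, 0.245] pointing down, gripper open.
Joint ranges: [-171.53, 171.53], [-51.25, 118.39], [17.06, 147.69], [-65.23, 245.23], [0, 150.52], [-178.68, 178.68]. Speed limits (degrees/s): [147.25, 147.25, 172.46, 180, 180, 180].

### API

Orientations are given as [roll, pitch, yaw] about the fixed x, y, z axes, in that order (R = Rz(yaw) Ry(pitch) Rx(roll)).
In Python, from rig import arm, read_camera, outline_of gives the robot as it stands. The module is installed in compiled form; this text tells all that it offers.
- The arm moves only by the tool drive_tool, never from a script. Its argument "targets" is text: rows parted by semicolons, each of 5 numbers parted by spaces: the shift along the world's x, y, z in cm, then the turn about the world's z in degrees, then the finger opening in cm, from 0 to 8.54. In form: tx ty tz roll hand; .... A call has 1 to 12 rows; each row shifts and turns the commanded pose from where the row before left it; what a row does not reach is not made up. A row lasts 1/12 s, in which the tool goes at most 41.7 mm and 7.16 degrees, less where a joint would pass 70% of its speed; a pose out of reach is approached as far as the arm can. A call is refused whole if a number of a shift passes 4.17 or a number of a turn 7.16, either way. A call with a gripper value outside its range is refused whole. The fingers move at their own pace and stop on an object; "squeeze" is the grip in N (left out, the last holds). Time passes only in rows, so rows that do not move let the fingers close. It gives the time, the measured TCP pose, the force, the opening and the grip force at its end, in the units of the state.
- arm.observe(): the state, without advancing time (a new reading comes with each control period).
- read_camera(name): name is "scene" or "side" or "wrist"; returns a dict with "color" (420x560x3 uint8, blue, green, red), "depth" (420x560 float32, m along the optical axis (not along the pixel's ray), 0 where there is no reading), "K" (3x3 intrinsics, pixels), "k1" (the pictures are not rectified: a ray, as slopes to the right and down, at radius r is drawn at 1 + k1 r^2 times it, then the intrinsics apply), "extrinsics" (4x4, takes a point from world to camera coordinates). Camera axes: x right, y down, z forward; pixel columns grow to the right and rows downward; lengths in m; the calibration is good to about 2 mm. A picture is of the moment at which its call begins.
- arm.close_job(): hands the job in; it is judged then, once.
Trained networks look in a picture, given as the dict that the camera call returned (one of the last four; its "shot" number tells which), for a name from the list of things; names that differ only in an ending like _2 or _b are one class to them, and where a whole thing is asked for, a point or a joint stands for the part that bears it (a point fixed in the world has none). Each returns a list of dicts, best first, with "conf" (0 to 1); they miss things now and then, are a little off and sometimes report something else, mostly with a low value. They report only what shows in the picture. A call takes as long as a camera call.
- outline_of(label, picture): "mask" (420x560 bool, what is visible of it) and "bbox" ([left, top, right, bottom] in pixels, round what is visible of it).
The state is a dict: "time": time; "joints": joint angles; "joint_velocities": joint speeds; "effort": joint torques, N m; "tool_pos": TCP position; "orientation": TCP orientation; "wrist_force": force on the tool from outside, world axes, zero at the start; "ft_torque": the same for the moment, N m; "grip_width": finger opening in m; "finger_force": force on a finger pad.
Only numpy, scipy, OpenCV 4.12 (cv2) and the standard library are available. Lean on these libraries where they do the work, as an engineer would, in place of code of your own. Each camera call takes 0.05 s, during which the arm holds its last target. There are 200 camera calls.

## Working session

There is one attempt and no reset: what is moved stays moved. The work goes in short steps, Python scripts to look and compute and a tool call to move; the robot and the scene stay as the last step left them, time stands still between calls to the robot, and variables do not carry over. Pictures are saved under pics/ and viewed, at most 10 in all, crops included, and the job is handed in when it is done.

Besides the shell and the picture viewer there is one more tool, called after "Call:" as name(argument=value, ...) on one line, values as JSON. drive_tool: Moves the arm, as the interface text tells. Its arguments: {"type":"object","properties":{"targets":{"type":"string"},"squeeze":{"type":"number"}},"required":["targets"]}

```bash
mkdir -p pics; cat > h.py <<'E'
import numpy as np, cv2
from rig import arm, read_camera, outline_of
def cloud(p,mask):
    K=p["K"];v,u=np.nonzero(mask&(p["depth"]>0));z=p["depth"][v,u]
    d=np.array([(u-K[0,2])/K[0,0],(v-K[1,2])/K[1,1]]);s=d.copy()
    for _ in range(10): s=d/(1+p["k1"]*(s**2).sum(0))
    E=p["extrinsics"];c=np.stack([s[0]*z,s[1]*z,z],1)
    return (c-E[:3,3])@E[:3,:3]
E
cat > a.py <<'E'
from h import *
print(arm.observe())
ims=[]
for n in ["scene","side"]:
    p=read_camera(n);ims.append(p["color"].copy())
    for l in ["toggle_unit","toggle_lever","lock_collar","selector_unit","selector_knob","tab_left","tape_roll","card_box","glue_pot","oil_bottle","heel_lift"]:
        for o in outline_of(l,p)[:1]:
            c=cloud(p,o["mask"])
            if len(c)<5: continue
            print(n,l,round(o["conf"],2),o["bbox"],"med",np.median(c,0).round(3),"lo",np.percentile(c,2,0).round(3),"hi",np.percentile(c,98,0).round(3))
for i,im in enumerate(ims): cv2.imwrite(f"pics/{'ab'[i]}.png",im)
E
python3 a.py
```

```text
{'time': 0.0, 'joints': array([ 5.52150060e+01,  1.04011047e+01,  9.21317843e+01, -1.46678546e-03,
        7.75673139e+01, -1.18193409e+01]), 'joint_velocities': array([ 0.0202303 , -0.03092259, -0.07888574, -0.03593473,  0.01160573,
       -0.03240389]), 'effort': array([ 5.08635057e-04, -4.44868362e+01, -3.51347888e+01, -2.44517905e-04,
        8.92830634e-03,  3.23664347e-05]), 'tool_pos': array([0.22402882, 0.52898816, 0.24439079]), 'orientation': array([-1.79901628e+02, -1.91227087e-02,  1.57034648e+02]), 'wrist_force': array([0.73475942, 1.03104254, 0.16931338]), 'ft_torque': array([-0.02098374, -0.00157062, -0.03113006]), 'finger_force': 0.0, 'grip_width': 0.08558303034829694}
scene toggle_unit 0.7 [285.7, 206.9, 356.0, 304.2] med [ 0.513 -0.174  0.044] lo [ 0.47  -0.223  0.003] hi [ 0.582 -0.116  0.135]
scene toggle_lever 0.95 [304.5, 211.0, 327.2, 248.3] med [ 0.526 -0.15   0.114] lo [ 0.514 -0.168  0.086] hi [ 0.545 -0.127  0.146]
scene lock_collar 0.95 [304.3, 224.1, 324.9, 246.3] med [ 0.522 -0.155  0.11 ] lo [ 0.513 -0.168  0.093] hi [ 0.544 -0.131  0.124]
scene selector
[... 1527 characters left out ...]
0.7, 197.8] med [0.475 0.157 0.085] lo [ 0.468  0.137 -0.72 ] hi [0.879 1.784 0.092]
side tape_roll 0.6 [225.0, 224.1, 263.3, 255.2] med [ 0.5   -0.015  0.025] lo [ 0.464 -0.04   0.003] hi [0.539 0.036 0.028]
side card_box 0.79 [266.9, 163.9, 292.2, 200.5] med [0.655 0.157 0.053] lo [0.634 0.137 0.005] hi [0.692 0.193 0.084]
side glue_pot 0.66 [216.1, 191.7, 225.8, 210.1] med [0.482 0.102 0.067] lo [0.47  0.098 0.038] hi [0.494 0.109 0.089]
side oil_bottle 0.98 [362.5, 197.1, 383.3, 260.1] med [ 0.733 -0.17   0.07 ] lo [ 0.718 -0.178  0.009] hi [ 0.75  -0.149  0.125]
side heel_lift 0.6 [224.1, 323.1, 266.9, 349.3] med [ 0.402 -0.289  0.008] lo [ 0.37  -0.317  0.001] hi [ 0.432 -0.25   0.011]
```

```bash
cat > b.py <<'E'
from h import *
P=[]
for n in ["scene","side"]:
    p=read_camera(n)
    P.append(cloud(p,np.ones(p["depth"].shape,bool)))
    im=p["color"][150:330,140:400]; cv2.imwrite(f"pics/c_{n}.png",cv2.resize(im,None,fx=3,fy=3,interpolation=cv2.INTER_CUBIC))
c=np.vstack(P)
def rect(n,cen,r,z0,z1):
    m=(np.linalg.norm(c[:,:2]-cen,axis=1)<r)&(c[:,2]>z0)&(c[:,2]<z1)
    q=c[m,:2]
    print(n,m.sum(),cv2.minAreaRect((q*1000).astype(np.float32)), q.mean(0).round(4))
rect("tog block",[.53,-.17],.075,.046,.056)
rect("tog foot",[.53,-.17],.08,.003,.009)
rect("sel block",[.485,.127],.07,.030,.038)
rect("sel foot",[.485,.127],.085,.003,.009)
rect("sel ring",[.485,.127],.045,.042,.049)
rect("knob top",[.485,.127],.045,.088,.1)
rect("collar",[.53,-.15],.04,.085,.127)
rect("ball",[.53,-.15],.05,.132,.16)
E
python3 b.py
```

```text
tog block 1254 ((522.37353515625, -170.71136474609375), (86.61788940429688, 64.13898468017578), 67.49969482421875) [ 0.5155 -0.1773]
tog foot 2005 ((529.1483764648438, -170.67967224121094), (154.54942321777344, 158.22288513183594), 64.52332305908203) [ 0.5086 -0.1882]
sel block 749 ((486.28338623046875, 129.48602294921875), (91.26946258544922, 91.25963592529297), 1.6830451488494873) [0.4722 0.1141]
sel foot 1243 ((481.4466552734375, 119.21109008789062), (151.84109497070312, 167.9815673828125), 64.62496185302734) [0.4637 0.105 ]
sel ring 337 ((478.46575927734375, 125.45491790771484), (59.9111328125, 73.94064331054688), 54.60096740722656) [0.4747 0.1242]
knob top 247 ((483.4612121582031, 131.50074768066406), (32.69142532348633, 62.003387451171875), 0.7902916669845581) [0.4819 0.1297]
collar 939 ((529.8838500976562, -152.95645141601562), (59.122596740722656, 36.09465789794922), 69.95021057128906) [ 0.526  -0.1567]
ball 132 ((537.1656494140625, -135.30093383789062), (13.978494644165039, 15.618720054626465), 58.0272102355957) [ 0.5368 -0.1352]
```

View pics/c_scene.png

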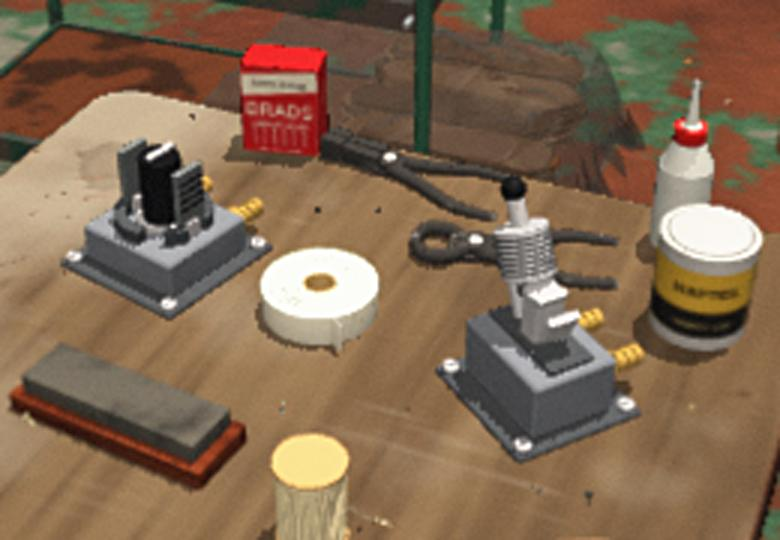

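The view shows the selector at the left (tabs near (130,175) and (190,200) in the crop). The toggle is at the right, its lever leaning left with the ball at (513,188). The measured sizes match the spec: selector yaw is about 1° at (0.483, 0.131), toggle yaw about -22.5° at (0.522, -0.171).

Call:
drive_tool(targets="2.1 -3.3 0 2 8.5;2.1 -3.3 0 2 8.5;2.1 -3.3 0 2 8.5;2.1 -3.3 0 2 8.5;2.1 -3.3 0 2 8.5;2.1 -3.3 0 2 8.5;2.1 -3.3 0 2 8.5;2.1 -3.3 0 2 8.5;2.1 -3.3 0 2 8.5;2.1 -3.3 0 2 8.5;2.1 -3.3 0 2 8.5;2.1 -3.3 0 2 8.5", squeeze=40)

```text
time: 2.3
tool_pos: [0.4771, 0.1316, 0.2456]
orientation: [180.0, 0.0, -178.9]
wrist_force: [0.4, -0.8, -0.1]
grip_width: 0.085
finger_force: 0.0
```

```bash
cat > w.py <<'E'
from h import *
s=arm.observe();print(s["tool_pos"],s["orientation"],s["joints"])
p=read_camera("wrist");cv2.imwrite("pics/w1.png",p["color"])
c=cloud(p,p["depth"]>0)
def rect(n,cen,r,z0,z1):
    m=(np.linalg.norm(c[:,:2]-cen,axis=1)<r)&(c[:,2]>z0)&(c[:,2]<z1)
    if m.sum()>10: print(n,m.sum(),cv2.minAreaRect((c[m,:2]*1000).astype(np.float32)),np.percentile(c[m],[1,99],axis=0).round(4).tolist())
rect("block",[.485,.13],.07,.031,.038)
rect("ring",[.485,.13],.045,.042,.049)
rect("top",[.485,.13],.045,.086,.1)
E
python3 w.py
```

```text
[0.47707516 0.13162037 0.2455831 ] [ 1.79992873e+02  4.00133094e-02 -1.78871739e+02] [ 1.64915685e+00 -1.00395506e-01  1.03346678e+02  6.94938608e-03
  7.67136413e+01 -8.94807010e+01]
block 2537 ((488.9071044921875, 132.9104766845703), (89.59817504882812, 88.08623504638672), 1.1163387298583984) [[0.4441, 0.0893, 0.0315], [0.5312, 0.176, 0.0378]]
ring 789 ((484.11370849609375, 130.50511169433594), (67.12652587890625, 71.82849884033203), 79.13761901855469) [[0.4491, 0.1004, 0.0421], [0.5199, 0.1646, 0.0488]]
top 1082 ((484.1717224121094, 132.68206787109375), (60.05070495605469, 30.252208709716797), 87.43705749511719) [[0.4699, 0.1032, 0.0867], [0.4981, 0.1622, 0.0968]]
```

View pics/w1.png

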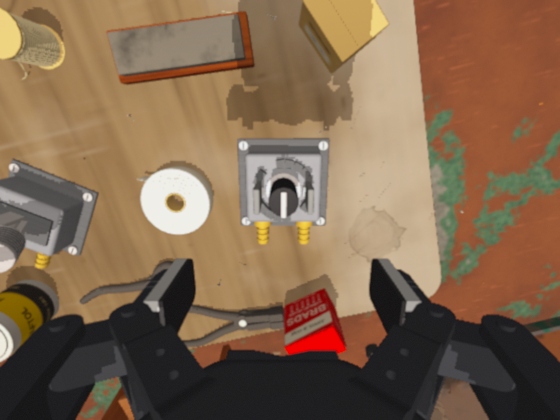

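The wrist view shows the selector square to the tool, knob at (283,190) and tabs at (257,205) and (310,205). The knob axis is at (0.484, 0.132), so I shift 7 mm and descend.

Call:
drive_tool(targets="0.7 0 -1 0 8.54;0 0 -2 0 8.54;0 0 -2 0 8.54;0 0 -2 0 8.54;0 0 -2 0 8.54;0 0 -2 0 8.54;0 0 -2 0 8.54;0 0 -2 0 8.54;0 0 -1.5 0 8.54;0 0 -1.2 0 8.54;0 0 0 0 8.54;0 0 0 0 8.54")

```text
time: 3.35
tool_pos: [0.4828, 0.1336, 0.0679]
orientation: [-180.0, -0.1, -179.0]
wrist_force: [0.8, 0.2, 0.2]
grip_width: 0.0855
finger_force: 0.0
```

Call:
drive_tool(targets="0 0 0 0 4;0 0 0 0 4;0 0 0 0 4;0 0 0 0 4;0 0 0 0 4;0 0 0 0 4;0 0 0 0 4;0 0 0 0 4", squeeze=35)

```text
time: 4.02
tool_pos: [0.4849, 0.1332, 0.0708]
orientation: [-180.0, 0.2, -178.9]
wrist_force: [-4.6, -2.4, 14.5]
grip_width: 0.0406
finger_force: 33.9
```

Call:
drive_tool(targets="0 0 0.3 0 3.5;0 0 0 -3 3.5;0 0 0 -5 3.5;0 0 0 -5 3.5;0 0 0 -5 3.5;0 0 0 -5 3.5;0 0 0 -5 3.5;0 0 0 0 3.5")

```text
time: 4.68
tool_pos: [0.4844, 0.1327, 0.0715]
orientation: [180.0, 0.2, 152.8]
wrist_force: [4.0, -3.6, -7.1]
grip_width: 0.039
finger_force: 44.5
```

```bash
python3 -c "
from h import *
s=arm.observe();print(s['ft_torque'],s['orientation'],s['wrist_force'])
p=read_camera('scene');cv2.imwrite('pics/d.png',cv2.resize(p['color'][120:290,120:300],None,fx=3.3,fy=3.3))"
```

```text
[-0.60100637 -0.81818919 -0.06170334] [1.79985880e+02 1.65293563e-01 1.52767880e+02] [ 3.96357441 -3.62207676 -7.13782591]
```

View pics/d.png

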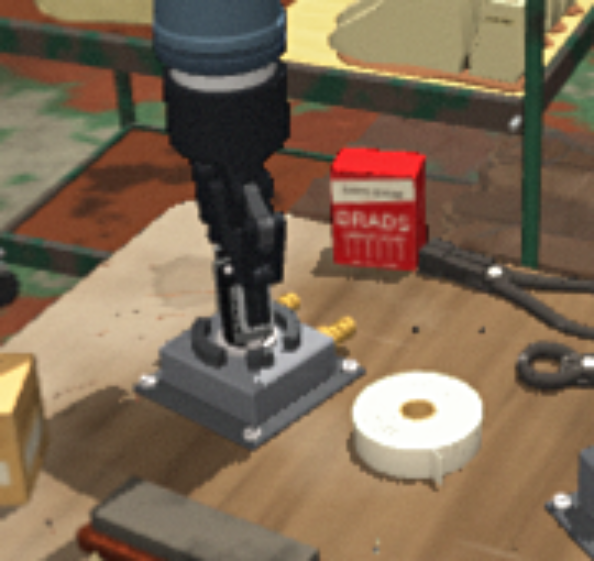

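The pads hold the tabs inside the ring (about (245,300)), and the z moment of 0.06 N·m equals the knob's friction, so it is turning.

Call:
drive_tool(targets="0 0 0 -5 3.5;0 0 0 -5 3.5;0 0 0 -5 3.5;0 0 0 -5 3.5;0 0 0 -5 3.5;0 0 0 -4 3.5;0 0 0 -3 3.5;0 0 0 0 3.5;0 0 0 0 3.5")

```text
time: 5.48
tool_pos: [0.4841, 0.1324, 0.0715]
orientation: [180.0, 0.1, 121.0]
wrist_force: [3.1, -5.1, -6.5]
grip_width: 0.0393
finger_force: 44.8
```

```bash
python3 -c "
from h import *
s=arm.observe();print(s['ft_torque'],s['orientation'],s['wrist_force'],s['grip_width'])"
```

```text
[-0.9763243  -0.61896616 -0.08084714] [1.79965336e+02 1.39468424e-01 1.21018149e+02] [ 3.07164545 -5.11268364 -6.52767952] 0.039349748163635505
```

Call:
drive_tool(targets="0 0 0 -1 3.5;0 0 0 0 3.5;0 0 0 0 5;0 0 0 0 6.5;0 0 0 0 8.54;0 0 0 0 8.54;0 0 0 0 8.54;0 0 0 0 8.54;0 0 0 0 8.54")

```text
time: 6.23
tool_pos: [0.4835, 0.1336, 0.0717]
orientation: [180.0, 0.0, 120.0]
wrist_force: [0.6, 0.6, 0.2]
grip_width: 0.0853
finger_force: 0.0
```

Call:
drive_tool(targets="0 0 1 0 8.54;0 0 2 0 8.54;0 0 3 0 8.54;0 0 3 0 8.54;0 0 3 0 8.54;0 0 3 0 8.54;-1 0 2 0 8.54;-3 0 0 0 8.54;-3 0 0 0 8.54;0 0 0 0 8.54;0 0 0 0 8.54")

```text
time: 7.15
tool_pos: [0.4125, 0.1337, 0.2422]
orientation: [179.9, 0.0, 120.1]
wrist_force: [-0.3, -0.7, 0.3]
grip_width: 0.0856
finger_force: 0.0
```

```bash
sed -i 's/w1.png/w2.png/' w.py; python3 w.py; python3 -c "
import cv2;a=cv2.imread('pics/w2.png');cv2.imwrite('pics/w2c.png',cv2.resize(a[30:270,130:430],None,fx=2.5,fy=2.5))"
```

```text
[0.41246743 0.13366126 0.24218676] [1.79917786e+02 4.09503970e-02 1.20068700e+02] [ 2.18861121e+00 -8.53621746e+00  1.11609140e+02  2.30855615e-03
  7.68352572e+01 -2.78806417e+01]
block 2327 ((488.2669677734375, 133.0222625732422), (90.66985321044922, 88.74514770507812), 0.9549991488456726) [[0.4432, 0.0901, 0.0314], [0.5311, 0.1767, 0.0378]]
ring 677 ((482.6157531738281, 132.1577911376953), (68.68989562988281, 72.58122253417969), 21.065610885620117) [[0.4485, 0.1005, 0.0421], [0.5179, 0.1665, 0.0488]]
top 1055 ((484.1292419433594, 133.46832275390625), (60.798377990722656, 30.16216278076172), 29.706546783447266) [[0.4538, 0.1102, 0.0866], [0.5132, 0.1573, 0.0967]]
```

View pics/w2c.png

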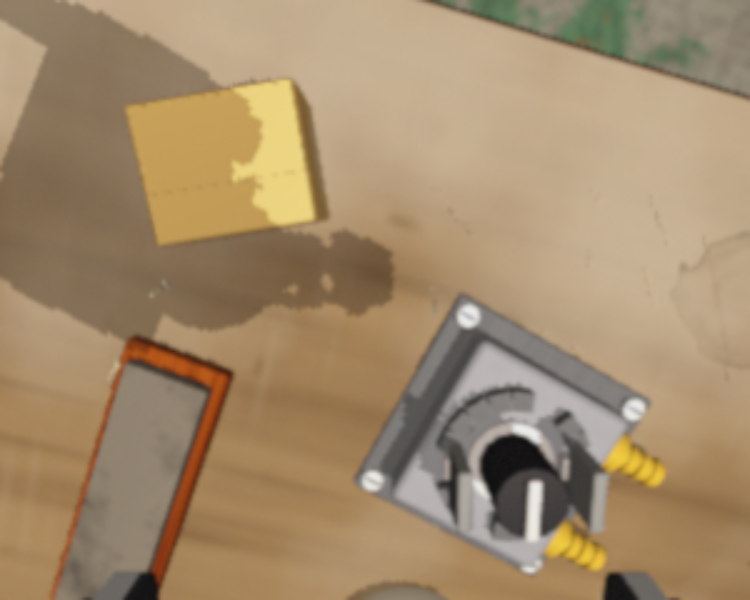

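The crop shows both tabs at (462,490) and (590,490), fully out: they span 60.8 mm at 29.7°, i.e. turned 60° clockwise. Selector latched. On to the toggle.

Call:
drive_tool(targets="1.2 -2.8 0 -5.25 8.54;1.2 -2.8 0 -5.25 8.54;1.2 -2.8 0 -5.25 8.54;1.2 -2.8 0 -5.25 8.54;1.2 -2.8 0 -5.25 8.54;1.2 -2.8 0 -5.25 8.54;1.2 -2.8 0 -5.25 8.54;1.2 -2.8 0 -5.25 8.54;1.2 -2.8 0 -5.25 8.54;1.2 -2.8 0 -5.25 8.54;0 0 0 0 8.54;0 0 0 0 8.54")

```text
time: 8.2
tool_pos: [0.5341, -0.1484, 0.2408]
orientation: [-180.0, -0.0, 67.4]
wrist_force: [-0.4, 0.6, -0.3]
grip_width: 0.0853
finger_force: 0.0
```

```bash
cat > t.py <<'E'
from h import *
s=arm.observe();print(s["tool_pos"],s["orientation"][2],s["wrist_force"])
p=read_camera("wrist");cv2.imwrite("pics/w3.png",p["color"])
c=cloud(p,p["depth"]>0)
a=np.radians(-22.5);ux=np.array([np.cos(a),np.sin(a)]);uy=np.array([-ux[1],ux[0]])
def rect(n,cen,r,z0,z1):
    m=(np.linalg.norm(c[:,:2]-cen,axis=1)<r)&(c[:,2]>z0)&(c[:,2]<z1)
    if m.sum()>10:
        q=(c[m,:2]-[.522,-.171]);print(n,m.sum(),cv2.minAreaRect((c[m,:2]*1000).astype(np.float32)),"ux",np.percentile(q@ux,[2,98]).round(4),"uy",np.percentile(q@uy,[2,98]).round(4))
rect("block",[.522,-.171],.06,.048,.056)
rect("collar",[.53,-.15],.045,.085,.127)
rect("ball",[.53,-.15],.06,.132,.16)
E
python3 t.py
```

```text
[ 0.5340882  -0.14839949  0.24079708] 67.42397127813408 [-0.35849652  0.57433651 -0.33715949]
block 1899 ((524.8466796875, -167.004638671875), (82.1929931640625, 62.897499084472656), 67.33016204833984) ux [-0.029   0.0311] uy [-0.0353  0.0439]
collar 1235 ((531.6737670898438, -150.88035583496094), (56.37118911743164, 35.48197937011719), 65.23571014404297) ux [-0.0148  0.0174] uy [-0.0045  0.0492]
ball 354 ((541.1470947265625, -129.48104858398438), (15.3032808303833, 15.806785583496094), 68.1021957397461) ux [-0.006   0.0089] uy [0.0388 0.0531]
```

View pics/w3.png

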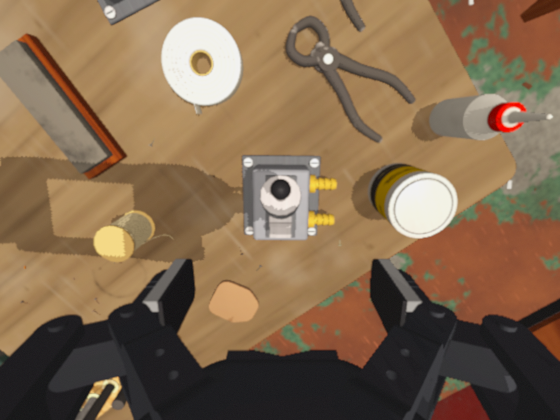

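The wrist view is aligned with the toggle: ball at (281,189), collar around (281,200), tin well clear at (420,200). I shift 3 mm and descend to the collar.

Call:
drive_tool(targets="0 0.3 -1.4 0 8.54;0 0 -2 0 8.54;0 0 -2 0 8.54;0 0 -2 0 8.54;0 0 -2 0 8.54;0 0 -2 0 8.54;0 0 -1.5 0 8.54;0 0 -1 0 8.54;0 0 0 0 8.54;0 0 0 0 8.54")

```text
time: 9.08
tool_pos: [0.5333, -0.1428, 0.1023]
orientation: [-180.0, -0.0, 67.6]
wrist_force: [-0.2, -0.7, -0.0]
grip_width: 0.0849
finger_force: 0.0
```

Call:
drive_tool(targets="0 0 0 0 5;0 0 0 0 4;0 0 0 0 3;0 0 0 0 3;0 0 0 0 3;0 0 0 0 3;0 0 0 0 3;0 0 0 0 3;0 0 0 0 3", squeeze=60)

```text
time: 9.83
tool_pos: [0.5342, -0.1438, 0.1033]
orientation: [179.9, -0.0, 67.5]
wrist_force: [0.6, 0.7, 6.3]
grip_width: 0.0344
finger_force: 59.6
```

Call:
drive_tool(targets="0.05 0.1 0.35 0 3;0.05 0.15 0.35 0 3;0.05 0.15 0.35 0 3;0.1 0.15 0.35 0 3;0 0 0 0 3;0 0 0 0 3;0 0 0 0 3")

```text
time: 10.42
tool_pos: [0.536, -0.1389, 0.1153]
orientation: [179.9, 0.1, 67.5]
wrist_force: [6.0, -5.5, -10.7]
grip_width: 0.0343
finger_force: 60.7
```

```bash
cat > s.py <<'E'
from h import *
s=arm.observe();print(s["tool_pos"],s["wrist_force"],s["ft_torque"])
p=read_camera("scene");cv2.imwrite("pics/e.png",cv2.resize(p["color"][150:320,250:400],None,fx=3.4,fy=3.4))
E
python3 s.py
```

```text
[ 0.53603999 -0.13894035  0.11533568] [  5.96807727  -5.49585775 -10.72463978] [-0.77405443 -0.94994877  0.04291828]
```

View pics/e.png

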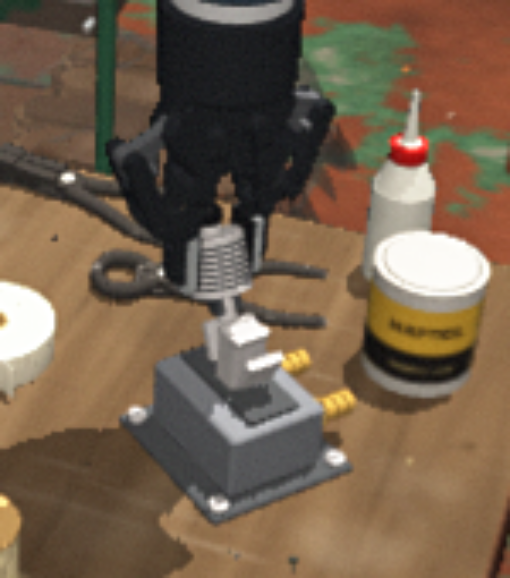

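The collar is up clear of the gate (at (220,262), with rod showing beneath it), by about 13 mm. Lift a touch more and start the arc.

Call:
drive_tool(targets="0 0.05 0.1 0 3;-0.23 -0.56 0.25 0 3;-0.24 -0.58 0.2 0 3;-0.25 -0.6 0.14 0 3;-0.25 -0.61 0.09 0 3;-0.25 -0.61 0.03 0 3;0 0 0 0 3")

```text
time: 11.05
tool_pos: [0.5239, -0.1675, 0.1233]
orientation: [179.9, -0.1, 67.5]
wrist_force: [6.9, -2.2, -10.5]
grip_width: 0.0339
finger_force: 60.6
```

Call:
drive_tool(targets="-0.25 -0.61 -0.03 0 3;-0.25 -0.61 -0.09 0 3;-0.25 -0.6 -0.14 0 3;-0.24 -0.58 -0.2 0 3;-0.23 -0.56 -0.25 0 3;0 0 0 0 3;0 0 0 0 3")

```text
time: 11.63
tool_pos: [0.5114, -0.197, 0.117]
orientation: [180.0, 0.0, 67.5]
wrist_force: [3.8, -2.1, -4.4]
grip_width: 0.0337
finger_force: 60.1
```

Call:
drive_tool(targets="-0.1 -0.2 -0.1 0 3;-0.1 -0.2 -0.1 0 3;0 0 0 0 3;0 0 0 0 3")

```text
time: 11.97
tool_pos: [0.5098, -0.2006, 0.1153]
orientation: [180.0, -0.0, 67.5]
wrist_force: [5.4, -0.5, -3.4]
grip_width: 0.0337
finger_force: 60.7
```

```bash
sed -i s/e.png/f.png/ s.py; python3 s.py
```

```text
[ 0.50983758 -0.20057786  0.11526206] [ 5.42584611 -0.46676089 -3.37155535] [ 0.09639902 -0.68709885 -0.63653935]
```

View pics/f.png

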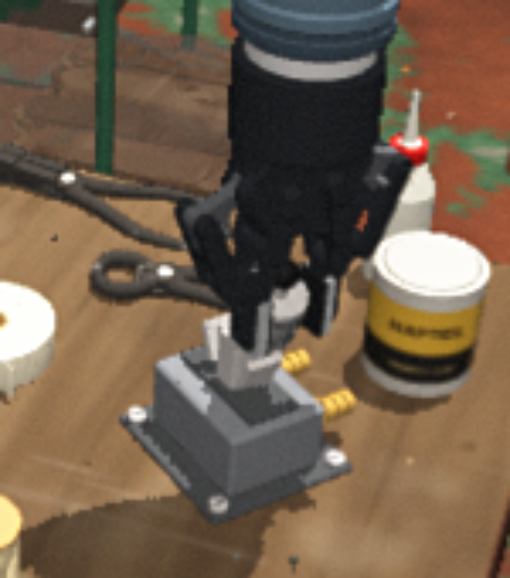

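The lever now leans right with the collar held, ball at about (292,280). Next I guide the collar down along the lever.

Call:
drive_tool(targets="0.03 0.08 -0.3 0 3;0.04 0.1 -0.3 0 3;0.04 0.1 -0.3 0 3;0.04 0.1 -0.2 0 3;0 0 0 0 3;0 0 0 0 3")

```text
time: 12.52
tool_pos: [0.5098, -0.2024, 0.1111]
orientation: [180.0, 0.6, 67.7]
wrist_force: [-29.0, -9.8, 48.5]
grip_width: 0.0334
finger_force: 70.1
```

Call:
drive_tool(targets="-0.05 -0.1 0.3 0 3;-0.05 -0.1 0.3 0 3;0 0 0 0 3")

```text
time: 12.77
tool_pos: [0.5095, -0.2016, 0.1125]
orientation: [179.9, 0.3, 67.6]
wrist_force: [-6.7, -6.8, 12.3]
grip_width: 0.0331
finger_force: 63.9
```

```bash
python3 - <<'E'
from h import *
s=arm.observe();print(s["tool_pos"],s["wrist_force"],s["ft_torque"])
p=read_camera("side");a=cv2.resize(p["color"][170:300,215:340],None,fx=4.4,fy=4.4,interpolation=cv2.INTER_CUBIC)
cv2.imwrite("pics/g.png",a)
for n in ["side","scene"]:
    p=read_camera(n)
    for l in ["lock_collar","toggle_lever"]:
        for o in outline_of(l,p)[:1]:
            c=cloud(p,o["mask"]);print(n,l,o["conf"],o["bbox"],np.percentile(c,[3,50,97],axis=0).round(3).tolist())
E
```

```text
[ 0.50950553 -0.20157932  0.11252231] [-6.71440175 -6.81912605 12.29732034] [-0.8835796   1.28876153  0.22536504]
side lock_collar 0.69 [272.3, 230.8, 290.0, 258.2] [[0.496, -0.21, 0.094], [0.508, -0.202, 0.12], [0.526, -0.185, 0.131]]
side toggle_lever 0.65 [272.8, 230.2, 290.8, 257.0] [[0.496, -0.21, 0.078], [0.509, -0.201, 0.124], [0.527, -0.182, 0.148]]
scene lock_collar 0.71 [329.9, 233.0, 340.9, 252.0] [[0.5, -0.21, 0.101], [0.51, -0.204, 0.125], [0.524, -0.199, 0.129]]
scene toggle_lever 0.5 [330.3, 230.9, 340.0, 249.2] [[0.502, -0.21, 0.101], [0.51, -0.204, 0.126], [0.528, -0.198, 0.148]]
```

View pics/g.png

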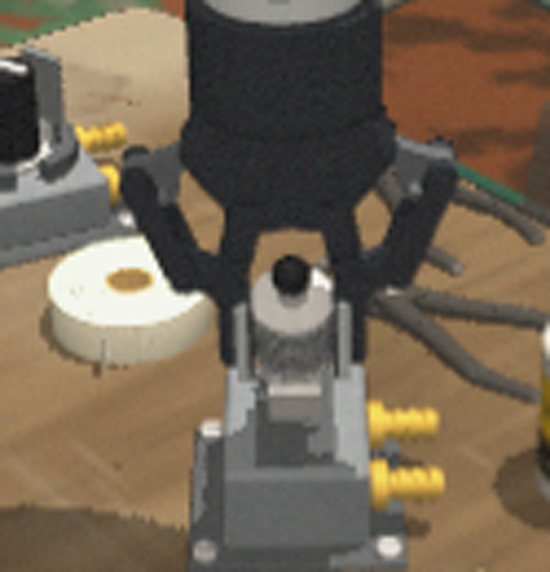

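The side view shows the lever over to the right with the collar still partly up. Its top measures z≈0.131, about 9 mm of lift, so the foot is on the ridge just short of the notch. I lift a little and push farther right.

Call:
drive_tool(targets="-0.05 -0.1 0.3 0 3;-0.05 -0.1 0.3 0 3;0 0 0 0 3;-0.12 -0.28 -0.1 0 3;-0.12 -0.28 -0.1 0 3;0 0 0 0 3")

```text
time: 13.62
tool_pos: [0.5071, -0.2061, 0.1134]
orientation: [179.9, -0.1, 67.6]
wrist_force: [9.6, 0.1, -8.8]
grip_width: 0.0334
finger_force: 67.3
```

```bash
cat > u.py <<'E'
from h import *
s=arm.observe();print(s["tool_pos"],s["wrist_force"],s["ft_torque"])
for n in ["side","scene"]:
    p=read_camera(n)
    for l in ["lock_collar","toggle_lever"]:
        for o in outline_of(l,p)[:1]:
            c=cloud(p,o["mask"]);print(n,l,o["conf"],o["bbox"],np.percentile(c,[3,50,97],axis=0).round(3).tolist())
            m=c[c[:,2]>.135]; print("  ball",len(m),m.mean(0).round(4) if len(m) else "")
E
python3 u.py
```

```text
[ 0.50714221 -0.2061154   0.11341127] [ 9.57960424  0.14583698 -8.81378288] [-0.00994674 -1.30065573  0.14291307]
side lock_collar 0.69 [271.3, 232.5, 289.1, 261.5] [[0.494, -0.215, 0.094], [0.506, -0.206, 0.121], [0.524, -0.187, 0.132]]
  ball 1 [ 0.5056 -0.1872  0.1352]
side toggle_lever 0.95 [271.0, 231.5, 290.3, 258.6] [[0.494, -0.214, 0.095], [0.506, -0.207, 0.124], [0.524, -0.187, 0.147]]
  ball 69 [ 0.5068 -0.2074  0.1428]
scene toggle_lever 0.74 [331.8, 235.4, 342.0, 254.2] [[0.498, -0.214, 0.099], [0.507, -0.209, 0.125], [0.523, -0.204, 0.129]]
  ball 0
```

Call:
drive_tool(targets="-0.1 -0.23 -0.08 0 3;-0.1 -0.23 -0.08 0 3;0 0 0 0 3;0 0 0 0 3")

```text
time: 14.25
tool_pos: [0.5053, -0.2106, 0.1119]
orientation: [179.9, -0.0, 67.6]
wrist_force: [8.5, -1.2, -9.7]
grip_width: 0.0327
finger_force: 62.8
```

```bash
python3 u.py
```

```text
[ 0.50534357 -0.21063913  0.11190285] [ 8.45759681 -1.16140847 -9.67138698] [-0.08873678 -1.37079608  0.25786726]
side lock_collar 0.52 [273.3, 232.4, 292.2, 261.0] [[0.493, -0.217, 0.094], [0.505, -0.208, 0.12], [0.523, -0.192, 0.13]]
  ball 0 
side toggle_lever 0.86 [272.4, 234.4, 289.0, 257.6] [[0.493, -0.217, 0.095], [0.505, -0.209, 0.123], [0.522, -0.19, 0.145]]
  ball 61 [ 0.5052 -0.2111  0.1418]
scene lock_collar 0.62 [334.7, 237.9, 344.0, 256.0] [[0.498, -0.218, 0.102], [0.507, -0.212, 0.122], [0.521, -0.207, 0.127]]
  ball 1 [ 0.505  -0.2149  0.1371]
scene toggle_lever 0.54 [333.7, 232.9, 343.5, 254.9] [[0.498, -0.217, 0.101], [0.506, -0.212, 0.124], [0.521, -0.207, 0.145]]
  ball 30 [ 0.5044 -0.2124  0.1414]
```

Call:
drive_tool(targets="-0.08 -0.18 -0.08 0 3;-0.08 -0.18 -0.08 0 3;0 0 0 0 3;0 0 0 0 3")

```text
time: 14.88
tool_pos: [0.5038, -0.2141, 0.1104]
orientation: [179.9, -0.1, 67.6]
wrist_force: [9.6, -0.6, -8.1]
grip_width: 0.0309
finger_force: 46.8
```

```bash
python3 u.py
```

```text
[ 0.50377047 -0.21413773  0.11038859] [ 9.57847813 -0.56618258 -8.05070825] [-0.12071946 -1.26290006  0.07743427]
side lock_collar 0.71 [274.1, 235.2, 288.3, 259.3] [[0.493, -0.218, 0.093], [0.505, -0.209, 0.119], [0.521, -0.196, 0.129]]
  ball 0 
side toggle_lever 0.57 [272.0, 234.2, 290.4, 258.1] [[0.494, -0.217, 0.096], [0.505, -0.21, 0.123], [0.521, -0.192, 0.145]]
  ball 67 [ 0.5049 -0.2117  0.1413]
scene lock_collar 0.41 [318.7, 240.3, 341.2, 252.7] [[0.498, -0.218, 0.102], [0.508, -0.214, 0.121], [0.519, -0.184, 0.125]]
  ball 0
```

The ball has stopped moving, so the lever is at its stop. I lower the collar along the lever.

Call:
drive_tool(targets="0.03 0.08 -0.25 0 3;0.04 0.1 -0.25 0 3;0.04 0.1 -0.25 0 3;0.05 0.12 -0.25 0 3;0 0 0 0 3")

```text
time: 15.6
tool_pos: [0.5055, -0.2103, 0.1007]
orientation: [179.9, -0.0, 67.6]
wrist_force: [7.3, 0.1, -4.6]
grip_width: 0.031
finger_force: 47.9
```

```bash
python3 u.py
```

```text
[ 0.50554372 -0.2102844   0.1006726 ] [ 7.33776895  0.08678038 -4.57741804] [ 0.00255544 -0.98824915  0.07334773]
side toggle_lever 0.59 [273.6, 233.9, 289.1, 263.8] [[0.495, -0.216, 0.084], [0.506, -0.207, 0.113], [0.522, -0.189, 0.144]]
  ball 57 [ 0.5047 -0.2126  0.1412]
scene toggle_lever 0.56 [320.0, 236.9, 342.6, 257.6] [[0.499, -0.216, 0.093], [0.509, -0.21, 0.114], [0.525, -0.177, 0.143]]
  ball 18 [ 0.5028 -0.2156  0.1418]
```

The collar went down freely into the notch. Release and retreat.

Call:
drive_tool(targets="0 0 0 0 4;0 0 0 0 6;0 0 0 0 8.54;0 0 0 0 8.54;0 0 0 0 8.54;0 0 0 0 8.54;0 0 1 0 8.54;0 0 2 0 8.54;0 0 3 0 8.54;0 0 3 0 8.54;0 0 3 0 8.54;0 0 2 0 8.54")

```text
time: 16.9
tool_pos: [0.5053, -0.2113, 0.2453]
orientation: [179.8, 0.1, 67.5]
wrist_force: [0.1, -1.2, 0.1]
grip_width: 0.0856
finger_force: 0.0
```

Call:
drive_tool(targets="-3 0 0 0 8.54;-3 0 0 0 8.54;-3 0 0 0 8.54;0 0 0 0 8.54;0 0 0 0 8.54")

```text
time: 17.32
tool_pos: [0.4138, -0.2108, 0.2421]
orientation: [179.9, 0.0, 67.4]
wrist_force: [0.3, 0.3, -0.7]
grip_width: 0.0854
finger_force: 0.0
```

```bash
python3 u.py; python3 b.py | tail -3; python3 -c "
import cv2,numpy as np
from h import *
p=read_camera('scene')['color'];q=read_camera('side')['color']
f=lambda a:cv2.resize(a,(390,550),interpolation=cv2.INTER_CUBIC)
cv2.imwrite('pics/z.png',np.hstack([f(p[180:320,275:374]),f(q[180:320,230:329])]))"
```

```text
[ 0.41377043 -0.2108462   0.24205077] [ 0.28723296  0.33244501 -0.67044076] [-0.01073862 -0.01406317  0.02736511]
side lock_collar 0.59 [337.9, 236.1, 375.9, 290.2] [[0.626, -0.25, 0.007], [0.647, -0.237, 0.06], [0.684, -0.194, 0.079]]
  ball 0 
side toggle_lever 0.73 [271.7, 233.5, 292.4, 262.0] [[0.495, -0.215, 0.084], [0.506, -0.205, 0.113], [0.526, -0.188, 0.145]]
  ball 62 [ 0.5051 -0.2113  0.1418]
scene lock_collar 0.66 [318.2, 235.8, 337.4, 258.2] [[0.495, -0.211, 0.086], [0.502, -0.196, 0.111], [0.519, -0.18, 0.123]]
  ball 0 
scene toggle_lever 0.95 [314.7, 230.2, 341.3, 260.0] [[0.496, -0.213, 0.004], [0.504, -0.198, 0.113], [0.647, -0.145, 0.145]]
  ball 68 [ 0.5037 -0.2092  0.1424]
knob top 249 ((484.0606689453125, 131.16371154785156), (65.16197967529297, 29.88620948791504), 35.04707717895508) [0.4814 0.1289]
collar 49 ((513.8949584960938, -171.85009765625), (32.15077209472656, 23.74791145324707), 85.14476013183594) [ 0.5134 -0.1742]
ball 0 ((0.0, 0.0), (0.0, 0.0), 0.0) [nan nan]b.py:11: RuntimeWarning: Mean of empty slice.
  print(n,m.sum(),cv2.minAreaRect((q*1000).astype(np.float32)), q.mean(0).round(4))
  ret = um.true_divide(
```

View pics/z.png

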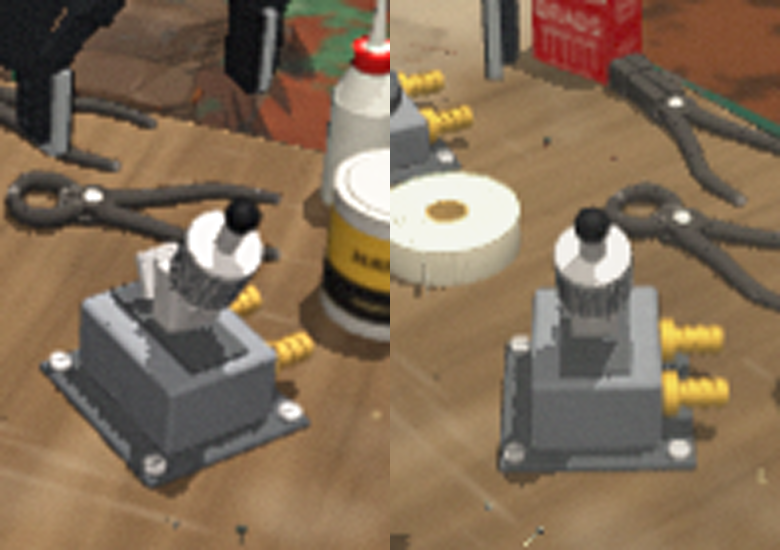

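Both views show the lever leaning right against its gate with the collar down, rod showing above it at (235,235) and (592,245). The collar top at z≈0.123 matches the down height measured at the start. Handing in.

```bash
python3 -c "
from rig import arm
print(arm.close_job())"
```

```text
the job is handed in; nothing more can be done
None
```

The job is handed in at about 18 s, no verdict returned: my last measurements show the selector latched in its second notches with both tabs out, the toggle over to the right with its collar fully down, and no sign of contact with the other things on the bench.

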